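# Pop the charged battery pack out and catch it

### The job

Press the bench charger's release key with one fingertip, with the other finger waiting a little way in front of the battery pack, so that the pack pops off its contacts and is trapped about a finger's width out, before it can shoot from the bay. Pick nothing up, and leave the spare pack and the other things on the bench alone. Finish holding: end with the finger still keeping the pack trapped against the push of the ejector spring.

Things in the scene. Friction and masses are not known exactly. Their poses are not given: they have to be found in the camera images.
- charger: Black bench charger, fixed, 148 x 96 x 59 mm overall. Origin: on the bench under the bay's centre line. x points from the bay's open mouth back to the tall box (59 mm high, x +42 to +86 mm); y to the key side; z up. The pack comes out towards -x. Key housing: x -62 to +46, y +29 to +64 mm, 35 mm high. In front of the mouth, beside that housing, is only bench.
- charger_mouth (a point): Middle of the front edge of the bay's floor: charger x = -34, y = 0, z = 20 mm; axes as the charger's. Two guide rails, 55 mm high, flank the bay from charger x = -14 back to +42 mm (over y -29 to -19 and +19 to +34 mm); their lips lie 1 mm over the pack's top edges.
- release_key (a joint): Travel of the release key in m: 0 up, 0.007 fully down. Springs back; 2 N to start it, 3.4 N at the bottom, plus up to 2 N of latch friction. The latch lets go of the pack at about 0.005, and the pack moves at once, faster than one can react.
- key_top (a point): Centre of the top face of the release key, a grey ribbed key 38 mm long (charger x) by 22 mm wide (charger y) beside the mouth, at charger x = -36, y = +47 mm. Up, this face is 46 mm above the bench; fully down, 39 mm. Axes as the charger's. It moves with the key.
- pack: Grey battery pack, loose, 0.14 kg, 56 (x) x 44 (y) x 30 mm (z), a small catch lug low on its +y side at the rear. Origin: centre of its underside, in the bay 20 mm above the bench; axes as the charger's. Released, the ejector pushes it towards charger -x with 5.5 N at first and 2.5 N at the end of its 30 mm stroke; then it coasts on and drops off the floor's edge.
- pack_front (a point): Centre of the pack's front face (the one that comes out first), 15 mm above its underside, 35 mm above the bench; axes as the pack's. Latched, it lies at charger x = about -20 mm, 6 mm in front of the rails.
- spare_pack: A second pack of the same shape lying on the bench on the side of the charger away from the key: a bystander. Origin: centre of its underside.
- tyre_lever: Blue tyre lever, 17 x 116 x 13 mm, lying on the key side of the charger: a bystander. Origin: centre of its underside.
- screwdriver: Red-handled screwdriver, 28 x 205 x 28 mm, lying near the bench's front edge: a bystander. Origin: centre of its underside.
- pliers: Blue-handled pliers, 56 x 182 x 13 mm, to the left of the charger: a bystander. Origin: centre of its underside.
- bell: Bicycle bell, 53 x 66 x 31 mm, near the front edge, right: a bystander. Origin: centre of its underside.
- lube_bottle: Green bottle with a red spout, 42 mm across, 123 mm high, left: a bystander. Origin: centre of its underside.
- slide_caliper: Steel slide caliper, 68 x 228 x 14 mm, right: a bystander. Origin: centre of its underside. Beyond the bench's right end stands a tall fixed filing cabinet (x 0.40 to 0.84 m, y beyond -0.45 m, top 0.46 m above the bench): an arm that starts on that side must draw in before it swings round to the charger.
- magnet_dish: Round steel dish with bolts, 95 mm across, 22 mm high, front left: a bystander. Origin: centre of its underside.
Things that resemble listed ones, but are neither listed nor needed, are in the scene too. What is shaped like the pack but brown is not meant.

How it is judged (in metres and radians):
On the way, in this order (a step that is already met when the one before it is completed fails the run):
1. the release key is being pressed while the pack is still latched (value of joint release_key above 0.0025 m and x of pack_front in the frame of charger above -0.0235 m).
2. with the key still down, a finger has stopped the popped pack (value of joint release_key above 0.002 m and x of pack_front in the frame of charger below -0.027 m and contact force between the fingers and pack above 0.5 N), for 0.05 s.
At the end, for the whole second after the job is handed in: The pack's front face is 7 to 27 mm farther out than when latched (charger x between -27 and -47 mm), the pack level on the bay's floor (origin 16 to 25 mm above the bench, tilt under 0.12 rad), at rest (under 20 mm/s), and a finger bears on it with more than 0.5 N (x of pack_front in the frame of charger between -0.047 and -0.027 m and contact force between the fingers and pack above 0.5 N and linear speed of pack below 0.02 m/s and z of pack in the frame of charger between 0.016 and 0.025 m and angle between pack's own z axis and vertical below 0.12 rad); the arm keeps its last pose, push and grip.
It fails at once if the pack gets away: its front is more than 34 mm farther out than when latched (x of pack_front in the frame of charger below -0.054 m).
It fails at once if the pack is lifted or tipped (z of pack in the frame of charger above 0.028 m or angle between pack's own z axis and vertical above 0.25 rad).
It fails at once if a bystander is moved by more than 20 mm (distance of any of spare_pack, tyre_lever, screwdriver, pliers, bell, lube_bottle, slide_caliper, magnet_dish from where it was at the start of the episode above 0.02 m).
It also fails if it takes over 32 s, if anything falls off the work surface, if the arm or the gripper's body presses on something with over 40 N, if the wrist force passes 120 N, or if a joint passes its speed limit or range.

### The arm

A 6-joint arm with a two-finger parallel gripper is mounted at the origin on a cart in front of the work surface, level with it; the furniture and walls round the work are solid. World frame = base frame: x ahead of the robot, y to its left, z up, the work surface at z = 0. Lengths are in mm, angles in degrees, forces in N, time in s.
With the tool pointing down it reaches from about 350 to 850 mm from the base axis. Payload 8.1 kg.
Tool frame: the origin (TCP) lies between the finger pads; the fingertips stand ahead of it and the grasp point (between the pads) lies 2 mm behind it (nose_length is the z of the fingertips in the tool frame, in mm); z points along the fingers, y is the direction in which the jaws open and shut (so a half turn about z gives the same grasp; the last joint's range is limited). The gripper opens to 85 mm and grips with 20 to 120 N. Pads are 22 mm wide; open, the fingers measure 114 mm over their backs; the gripper's body (76 mm by 85 mm) begins 54 mm behind the grasp point. The pads swing forward as they close: fully open they stand 13 mm farther back than shut.
Start: joints at [59.622, 7.471, 85.268, -0, 87.261, -4.893], TCP at [258.147, 541.633, 248.292] pointing down, gripper open.
Joint ranges: [-169.43, 169.43], [-51.17, 129.36], [1.28, 143.12], [-76.62, 256.62], [0, 156.53], [-152.29, 152.29]. Speed limits (degrees/s): [136.94, 136.94, 159.86, 180, 180, 180].

### API

Orientations are given as [roll, pitch, yaw] about the fixed x, y, z axes, in that order (R = Rz(yaw) Ry(pitch) Rx(roll)).
In Python, from bench import * gives the robot as it stands.
- The arm moves only by the tool jog_arm, never from a script. Its argument "plan" is a list of rows, each a list of 3 entries, a list of its own where there are three numbers: the turn, a rotation vector about the tool's x, y, z in degrees, then the shift along the tool's x, y, z in m, then the gripper's target within -1 to 1 (fully open at 1, half-way at 0, shut at -1). A call has 1 to 12 rows; each row is the pose to reach, as a shift and turn from the pose commanded when the call began, along the tool's axes at that moment; what a row does not reach only later rows make up. A row lasts 1/8 s, in which the tool goes at most 62.5 mm and 10.7 degrees, less where a joint would pass 70% of its speed; a pose out of reach is approached as far as the arm can. A call with a gripper value outside its range is refused whole. The fingers move at their own pace and stop on an object; "force" is the grip in N (left out, the last holds). Time passes only in rows, so rows that repeat a pose let the fingers close. It gives the time, the measured TCP pose, the force and the opening at its end, in the units of the state.
- sense(): the state, without advancing time (a new reading comes with each control period).
- snapshot(name): name is "side" or "top"; returns (picture, depth): 384x512x3 uint8, blue, green, red; 384x512 float32, mm along the optical axis (not along the pixel's ray), 0 where there is no reading.
- camera_info(name): a dict with "fov_y" (degrees; the focal length in pixels is half the picture's height over the tangent of half this angle, whatever the lens; pixels are square), "cx", "cy" (the principal point, pixels), "origin" and "orientation" of the camera in the world. Camera axes: x right, y down, z forward; pixel columns grow to the right and rows downward; lengths in mm; the calibration is good to about 2 mm. A picture is of the moment at which its call begins. camera_info takes no time and is no camera call.
- hand_in(): hands the job in, once; it reports no verdict.
The state is a dict: "time": time; "joint_pos": joint angles; "qd": joint speeds; "joint_efforts": joint torques, N m; "tool_pos": TCP position; "tcp_rot": TCP orientation; "ft_force": force on the tool from outside, world axes, zero at the start; "wrist_torque": the same for the moment, N m; "finger_gap": finger opening in mm.
Only numpy, scipy, OpenCV 4.12 (cv2) and the standard library are available. Lean on these libraries where they do the work, as an engineer would, in place of code of your own. Each camera call takes 0.05 s, during which the arm holds its last target.

## Working session

There is one attempt and no reset: what is moved stays moved. The work goes in short steps, Python scripts to look and compute and a tool call to move; the robot and the scene stay as the last step left them, time stands still between calls to the robot, and variables do not carry over. Pictures are saved under pics/ and viewed, and the job is handed in when it is done.

Besides the shell and the picture viewer there is one more tool, called as name(argument=value, ...) on one line, values as JSON. jog_arm: Moves the arm, as the interface text tells. Its arguments: {"type":"object","properties":{"plan":{"type":"array","items":{"type":"array"}},"force":{"type":"number"}},"required":["plan"]}

```bash
ls -la; mkdir -p pics
python3 - <<'E'
from bench import *
import cv2,json
import numpy as np
print(sense())
for n in("side","top"):
    p,d=snapshot(n); cv2.imwrite(f"pics/{n}0.png",p); np.save(f"pics/{n}0.npy",d); np.save(f"pics/{n}0p.npy",p)
    print(n,camera_info(n))
E
```

```text
total 12
drwxr-xr-x  3 agent agent 4096 Dec  6 13:36 .
drwxr-xr-x 23 root  root  4096 Dec  6 13:35 ..
drwxr-xr-x  2 agent agent 4096 Dec  6 13:36 pics
{'time': 0.0, 'joint_pos': array([ 5.96210950e+01,  7.51386542e+00,  8.53311828e+01,  2.29723461e-03,
        8.72632816e+01, -4.89270266e+00]), 'qd': array([ 0.05505688, -0.05987808,  0.046694  , -0.08606991, -0.13044999,
       -0.00023003]), 'joint_efforts': array([-2.92424345e-03, -5.69426250e+01, -5.00522053e+01, -3.36567300e-04,
        1.58741319e-02, -2.13830191e-06]), 'tool_pos': array([257.86611524, 541.16324749, 247.2391381 ]), 'tcp_rot': array([-1.79892261e+02, -1.15254891e-02,  1.54513675e+02]), 'ft_force': array([ 0.23432007,  0.72047094, -0.17196908]), 'wrist_torque': array([-0.00821693,  0.01960833,  0.01445056]), 'finger_gap': 85.33676516199772}
side {'fov_y': 45.704236596464135, 'cx': 256.21947367929414, 'cy': 199.58719060146842, 'origin': array([   2.20194711, -873.05419838,  820.23376426]), 'orientation': array([-125.04240895,    1.22084805,  -27.41938487])}
top {'fov_y': 45.15970414096712, 'cx': 242.55445285730792, 'cy': 190.56537351509175, 'origin': array([ 221.23577939,   75.04176235, 1220.82521362]), 'orientation': array([-1.66852608e+02,  5.00670096e-02, -9.06114831e+01])}
```

View pics/side0.png

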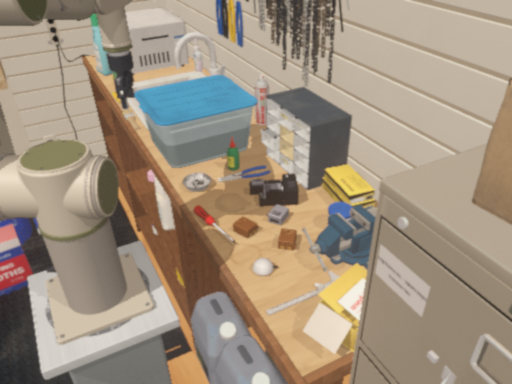

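View pics/top0.png

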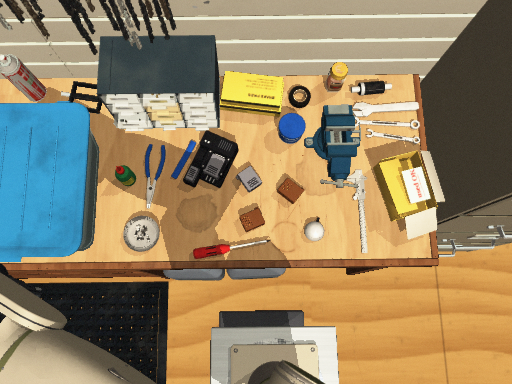

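```bash
cat > h.py <<'E'
from bench import *
import numpy as np, cv2
from scipy.spatial.transform import Rotation as R
def cam(n):
    c=camera_info(n); f=192/np.tan(np.radians(c["fov_y"]/2))
    return f,c["cx"],c["cy"],np.array(c["origin"]),R.from_euler("xyz",c["orientation"],degrees=True).as_matrix()
def cloud(n,d):
    f,cx,cy,o,M=cam(n); v,u=np.mgrid[:384,:512]
    P=np.stack([(u-cx)/f*d,(v-cy)/f*d,d],-1)@M.T+o
    P[d<=0]=np.nan
    return P
def proj(n,X):
    f,cx,cy,o,M=cam(n); q=(np.atleast_2d(X)-o)@M
    return q[:,:2]/q[:,2:]*f+[cx,cy]
E
python3 - <<'E'
from h import *
for n,(x0,y0,x1,y1) in {"top":(150,120,320,240),"side":(215,150,315,230)}.items():
    p=np.load(f"pics/{n}0p.npy")[y0:y1,x0:x1]
    s=min(800/(x1-x0),600/(y1-y0)); cv2.imwrite(f"pics/{n}_crop.png",cv2.resize(p,None,fx=s,fy=s,interpolation=cv2.INTER_CUBIC)); print(s)
P=cloud("top",np.load("pics/top0.npy"))
for r in range(126,196,4): print(r,' '.join('%4.0f'%P[r,c,2] for c in range(170,250,3)))
print(P[220,180],P[158,210],P[158,185])
E
```

```text
4.705882352941177
7.5
126   26   24   21   23   19    2   24   21   23   16   22   21   22   17   17   19    3    0   -3   -2    0   -3    4   -2   -1    2    3
130    2   -4   -1   -1    1   -5   -3   -2   -0   17   17   18   56    1    3    5   -3    2    4    3   -1   -1   -0   -0   -0    2    0
134    3    1   -1    0   -2    1    4    3    1   -1    3   -0   61   58   64   55    2    2    5   -3    2    1   -3    3    3   -0    1
138   -3   -8   -3   -3   -3   -0    1    2   -6   -1   -1   57   57   65   58   57   58   55   59    7    8    0    0   -3   -3   -3    1
142   -1   -2    2   -2   -3   -3    2   11   13   -1   61   62   63   64   56   58   59   58   59   57   58   62   -1    4    2    0   -1
146   -2   -0    1   -2    2   -2    3   12    2   -1   32   48   55   60   64   61   60   60   59   60   60   65   56    3   -2    0   -0
150    1   -4    3   -4   -2   -2   12    1    0    1   33   36   32   55   56   56   56   57   62   56   60   58   38   -2   -3   -0   -5
154    4    3    3    0   -1   10    7    4    5   36   35   35   58   52  nan   48   38   49   57   58  
[... 846 characters left out ...]
4   19   30   32   31
182  nan    1   -3    2    1   21   38   31   33    9   -0    0    1   19   21   21   16   20    1    3    5   -1    0   -3   24   34   31
186   -3   -5   -1    2   -2   -6    1   -3   19   -2   -1   -7   -1  nan   -4   -2   17   -0   -2   -1    5    0    2   -2   -4   22   31
190    0    6   -1   -1   -3    0    2    0    0   -4   -0   -2    2   -2    2   -2   -2    4   -4   -0    1   -2    3    2   -3   -6   27
194    4   -2   -3    2   -1   -5    3    3    2    2    2   -0   -5   -3   -0    1    2   -4   -0   -4    2   -1   -4   -1    2    2    1
[427.14752033 241.15131882   1.1069867 ] [583.65574443 158.27329545  51.74139904] [597.99794589 229.9765626    7.8976601 ]
```

View pics/top_crop.png

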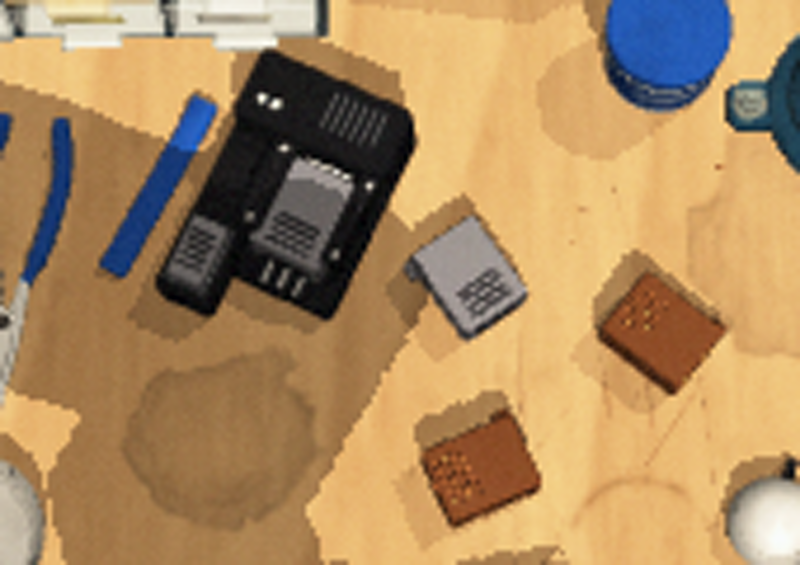

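View pics/side_crop.png

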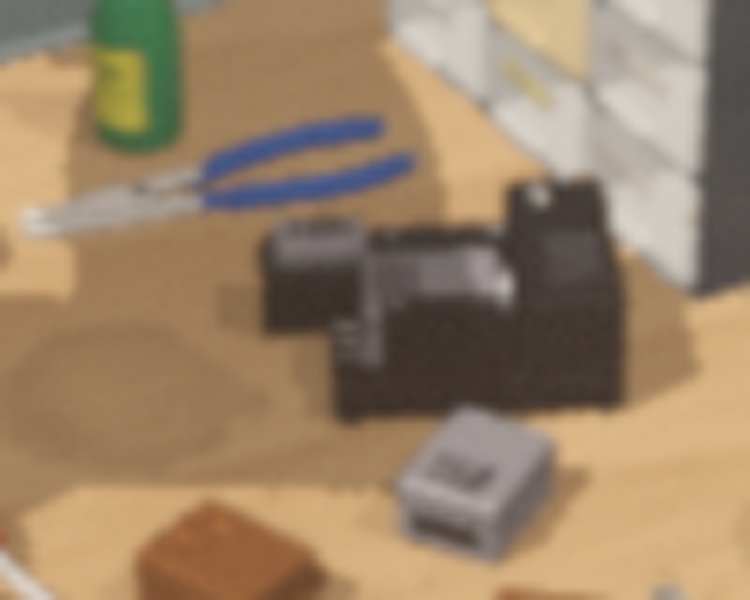

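```bash
cat > fit.py <<'E'
from h import *
from scipy.optimize import minimize
S=4
def mask(n,roi):
    p=np.load(f"pics/{n}0p.npy"); x0,y0,x1,y1=roi
    q=cv2.resize(p[y0:y1,x0:x1],None,fx=S,fy=S,interpolation=cv2.INTER_CUBIC)
    h=cv2.cvtColor(q,cv2.COLOR_BGR2HSV); 
    m=((h[...,1]<75)|(h[...,2]<60)).astype(np.uint8)
    k,l,st,_=cv2.connectedComponentsWithStats(m); 
    i=1+np.argmax(st[1:,4]); m=(l==i).astype(np.uint8)
    c,_=cv2.findContours(m,cv2.RETR_EXTERNAL,cv2.CHAIN_APPROX_NONE); m[:]=0; cv2.drawContours(m,[max(c,key=len)],-1,1,-1)
    return m,q
rois={"top":(175,122,242,195)}
def boxes(t1,t2):
    return [(42,86,t1,t2,0,59),(-62,46,29,64,0,35),(-34,42,-29,34,0,20),(-14,42,-29,-19,0,55),(-14,42,19,34,0,55),(-55,-17,36,58,30,46)]
def render(n,th,roi,shape):
    x,y,a,t1,t2=th; c,s=np.cos(np.radians(a)),np.sin(np.radians(a)); m=np.zeros(shape,np.uint8)
    for b in boxes(t1,t2):
        X=np.array([[i,j,k] for i in b[:2] for j in b[2:4] for k in b[4:]],float)
        W=np.c_[x+c*X[:,0]-s*X[:,1],y+s*X[:,0]+c*X[:,1],X[:,2]]
        u=(proj(n,W)-roi[:2]+0.5)*S-0.5
        cv2.fillConvexPoly(m,cv2.convexHull(np.round(u*16).astype(np.int32)),1,cv2.LINE_8,4)
    return m
if __name__=="__main__":
    M={n:mask(n,r) for n,r in rois.items()}
    def cost(th): return sum((render(n,th,r,M[n][0].shape)!=M[n][0]).sum()/M[n][0].sum() for n,r in rois.items())
    best=None
    for a in (-40,-32,-25,-20):
        r=minimize(cost,[590,158,a,-29,60],method="Nelder-Mead",options=dict(initial_simplex=np.array([[590,158,a,-29,60]]*6)+np.vstack([np.zeros(5),np.diag([15,15,6,4,4])]),maxiter=900,xatol=.05,fatol=1e-5))
        print(r.x.round(2),r.fun)
        if best is None or r.fun<best.fun: best=r
    for n,r in rois.items():
        m,q=M[n]; o=q.copy(); k=render(n,best.x,r,m.shape)
        for mm,col in((m,(0,255,0)),(k,(0,0,255))):
            c,_=cv2.findContours(mm,cv2.RETR_EXTERNAL,cv2.CHAIN_APPROX_NONE); cv2.drawContours(o,c,-1,col,1)
        x,y,a=best.x[:3]; c,s=np.cos(np.radians(a)),np.sin(np.radians(a))
        for X in((-36,47,46),(-34,0,20),(-20,0,35),(-20,22,50),(-20,-22,50),(36,0,50),(-17,36,46),(-17,58,46),(-55,36,46),(-55,58,46),(42,-30,59),(42,50,59)):
            u=(proj(n,[x+c*X[0]-s*X[1],y+s*X[0]+c*X[1],X[2]])[0]-r[:2]+.5)*S
            cv2.circle(o,tuple(u.astype(int)),2,(255,0,255),-1)
        cv2.imwrite(f"pics/fit_{n}.png",cv2.resize(o,None,fx=2,fy=2))
E
python3 fit.py
```

```text
[557.98 147.62 -25.48 -28.56  63.15] 0.1757233389728443
[557.63 147.98 -26.17 -27.77  63.59] 0.17635419952398704
[558.01 147.57 -26.13 -24.5   63.84] 0.17990995899406417Traceback (most recent call last):
  File "fit.py", line 29, in <module>
    r=minimize(cost,[590,158,a,-29,60],method="Nelder-Mead",options=dict(initial_simplex=np.array([[590,158,a,-29,60]]*6)+np.vstack([np.zeros(5),np.diag([15,15,6,4,4])]),maxiter=900,xatol=.05,fatol=1e-5))
    res = _minimize_neldermead(fun, x0, args, callback, bounds=bounds,
                               **options)
    fxr = func(xr)
    fx = function(np.copy(x), *(wrapper_args + args))
  File "fit.py", line 26, in cost
    def cost(th): return sum((render(n,th,r,M[n][0].shape)!=M[n][0]).sum()/M[n][0].sum() for n,r in rois.items())
                         ~~~^^^^^^^^^^^^^^^^^^^^^^^^^^^^^^^^^^^^^^^^^^^^^^^^^^^^^^^^^^^^^^^^^^^^^^^^^^^^^^^^^^^^^
  File "fit.py", line 26, in <genexpr>
    def cost(th): return sum((render(n,th,r,M[n][0].shape)!=M[n][0]).sum()/M[n][0].sum() for n,r in rois.items())
                              ~~~~~~^^^^^^^^^^^^^^^^^^^^^^
  File "fit.py", line 21, in render
    u=(proj(n,W)-roi[:2]+0.5)*S-0.5
       ~~~~^^^^^
  File "h.py", line 13, in proj
    f,cx,cy,o,M=cam(n); q=(np.atleast_2d(X)-o)@M
                ~~~^^^
  File "h.py", line 5, in cam
    c=camera_info(n); f=192/np.tan(np.radians(c["fov_y"]/2))
ValueError: time passes only in moves, steps and waits
```

```bash
sed -i 's/^def cam/import functools\n@functools.lru_cache(None)\ndef cam/' h.py; sed -i 's/(-40,-32,-25,-20)/(-32,-25)/' fit.py; python3 fit.py; python3 -c "
from h import *;print(sense()['time'])"
```

```text
[557.63 147.98 -26.17 -27.77  63.59] 0.17635419952398704
[558.01 147.57 -26.13 -24.5   63.84] 0.17990995899406417
0.1
```

View pics/fit_top.png

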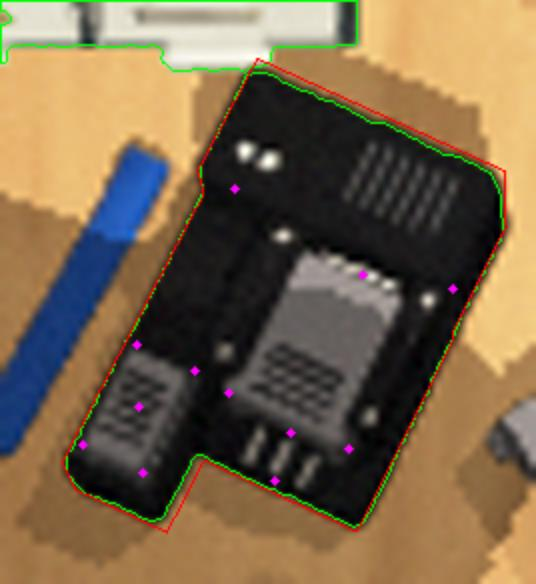

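```bash
sed -i 's/    k,l,st,_=cv2/    m[:75,:]*=0; m[:int(75\/1),:]=0\n    k,l,st,_=cv2/' fit.py
python3 - <<'E'
s=open('fit.py').read()
s=s.replace("    m[:75,:]*=0; m[:int(75/1),:]=0\n","    m[:36,:130]=0; m[:30]=0\n")
open('fit.py','w').write(s)
E
python3 fit.py
```

```text
[555.9  148.47 -26.49 -26.83  64.19] 0.04564840730374517
[556.58 147.73 -27.51 -23.38  66.45] 0.052578968412634944
```

View pics/fit_top.png

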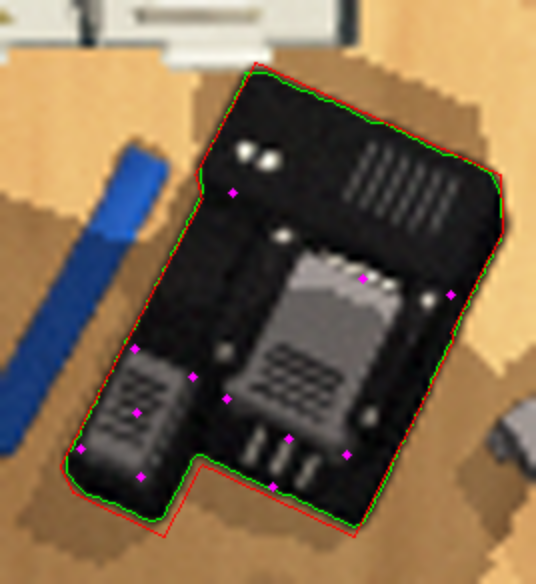

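```bash
cat > fit2.py <<'E'
import fit; from fit import *
import sys
def go(names,x0=[557,148,-26,-28,64]):
    rois={"top":(175,122,242,195),"side":(240,165,305,212)}
    M={}
    for n in names:
        p=np.load(f"pics/{n}0p.npy"); a,b,c,d=rois[n]
        q=cv2.resize(p[b:d,a:c],None,fx=S,fy=S,interpolation=cv2.INTER_CUBIC)
        h=cv2.cvtColor(q,cv2.COLOR_BGR2HSV); m=((h[...,1]<(75 if n=="top" else 110))|(h[...,2]<60)).astype(np.uint8)
        if n=="top": m[:36,:130]=0; m[:30]=0
        else: m[:30]=0; m[:45,:88]=0; m[h[...,0]>100]*=1; m[:, 246:]=0; m[160:]=0
        k,l,st,_=cv2.connectedComponentsWithStats(m); m=(l==1+np.argmax(st[1:,4])).astype(np.uint8)
        c,_=cv2.findContours(m,cv2.RETR_EXTERNAL,cv2.CHAIN_APPROX_NONE); m[:]=0; cv2.drawContours(m,[max(c,key=len)],-1,1,-1)
        M[n]=(m,q)
    cost=lambda th: sum((render(n,th,rois[n],M[n][0].shape)!=M[n][0]).sum()/M[n][0].sum() for n in names)
    r=min((minimize(cost,x0,method="Nelder-Mead",options=dict(initial_simplex=np.array([x0]*6)+np.vstack([np.zeros(5),s*np.diag([8,8,4,4,4])]),maxiter=900,xatol=.05,fatol=1e-5)) for s in(1,-1)),key=lambda r:r.fun)
    print(names,r.x.round(2),r.fun)
    for n in names:
        m,q=M[n]; o=q.copy(); k=render(n,r.x,rois[n],m.shape)
        for mm,col in((m,(0,255,0)),(k,(0,0,255))):
            c,_=cv2.findContours(mm,cv2.RETR_EXTERNAL,cv2.CHAIN_APPROX_NONE); cv2.drawContours(o,c,-1,col,1)
        cv2.imwrite(f"pics/fit2_{''.join(names)}_{n}.png",cv2.resize(o,None,fx=2,fy=2))
for nm in sys.argv[1:]: go(nm.split("+"))
E
python3 fit2.py top side top+side; ls pics
```

```text
['top'] [556.46 148.31 -25.75 -28.04  63.61] 0.04371584699453552
['side'] [564.26 157.33 -25.97 -33.96  59.78] 0.1711941143180532
['top', 'side'] [558.88 148.14 -25.99 -26.69  62.79] 0.3054479477511283
fit2_side_side.png
fit2_top_top.png
fit2_topside_side.png
fit2_topside_top.png
fit_top.png
side0.npy
side0.png
side0p.npy
side_crop.png
top0.npy
top0.png
top0p.npy
top_crop.png
```

View pics/fit2_side_side.png

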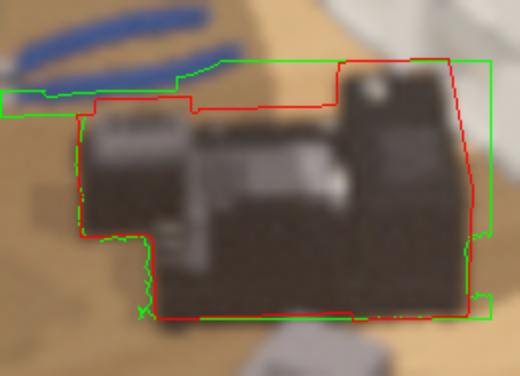

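```bash
python3 - <<'E'
s=open('fit2.py').read()
a=s.index("        if n==\"top\""); b=s.index("        k,l,st")
s=s[:a]+'''        if n=="top": m[:36,:130]=0; m[:30]=0
        else:
            v=h[...,2]; g=np.full(m.shape,2,np.uint8)
            m0=render(n,[557.5,148.3,-25.9,-28,64],rois[n],m.shape)
            g[:]=0; g[cv2.dilate(m0,np.ones((33,33)))>0]=2; g[cv2.erode(m0,np.ones((29,29)))>0]=3; g[cv2.erode(m0,np.ones((45,45)))>0]=1
            cv2.grabCut(q,g,None,np.zeros((1,65)),np.zeros((1,65)),6,cv2.GC_INIT_WITH_MASK); m=(g%2).astype(np.uint8)
'''+s[b:]
open('fit2.py','w').write(s)
E
python3 fit2.py side top+side
```

```text
['side'] [560.68 151.3  -27.57 -21.99  55.54] 0.0850489004160588
['top', 'side'] [556.61 148.28 -27.85 -23.26  63.16] 0.17761892267391563
```

View pics/fit2_topside_side.png

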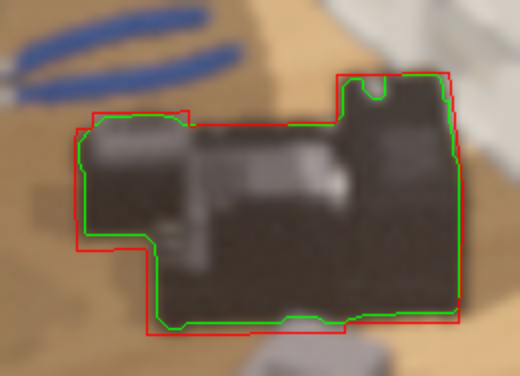

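View pics/fit2_topside_top.png

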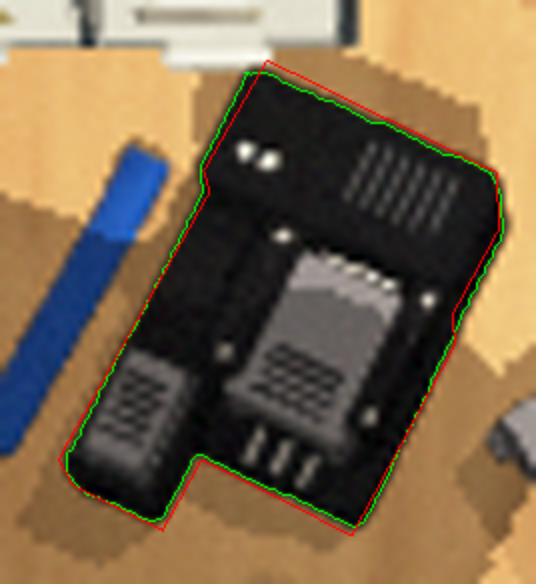

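Run:
```python
import bench; print([n for n in dir(bench) if n[0]!='_'])
from h import *
try: print(bench.nose_length)
except Exception as e: print(e)
A=[cloud(n,np.load(f"pics/{n}0.npy")).reshape(-1,3) for n in("top","side")]
P=np.vstack(A); P=P[np.isfinite(P).all(1)]
s=np.array([258,541.]);e=np.array([527,190.]);L=np.linalg.norm(e-s);d=(e-s)/L;nrm=np.array([-d[1],d[0]])
q=(P[:,:2]-s)
t=q@d; w=q@nrm
for a in np.arange(-80,L+80,40):
    k=(t>a)&(t<a+40)&(abs(w)<90); z=P[k,2]; print(round(a),k.sum(),np.percentile(z,[50,98,100]).round() if k.sum() else None)
for x,y,a in ((557,148.3,-25.9),(558.5,149.5,-26.5)):
    c,si=np.cos(np.radians(a)),np.sin(np.radians(a))
    for X in((-46,24),(-36,47),(-20,0)): print(X,x+c*X[0]-si*X[1],y+si*X[0]+c*X[1])
```

```text
['PlanningError', 'camera_info', 'hand_in', 'nose_length', 'sense', 'snapshot']
17.0
-80 390 [-876.  -15.    8.]
-40 1173 [ -1. 509. 525.]
0 3350 [295. 519. 534.]
40 2166 [  2. 527. 562.]
80 2331 [ 73. 564. 585.]
120 3982 [  1. 196. 200.]
160 3404 [ -2. 196. 199.]
200 2019 [ -0.  20. 191.]
240 1676 [ 1. 20. 25.]
280 1606 [-1. 14. 22.]
320 1584 [ 0. 13. 18.]
360 1571 [-0.  6. 14.]
400 1398 [ 1. 47. 52.]
440 1393 [ 3. 55. 61.]
480 1506 [34. 59. 63.]
520 1507 [ 44.  63. 591.]
(-46, 24) 526.1035850888866 189.98226895983862
(-36, 47) 545.1456040108956 206.30407999213077
(-20, 0) 539.0088444208964 157.03603576735406
(-46, 24) 528.0417668809423 191.5035240814998
(-36, 47) 547.2536601984881 207.6250362672483
(-20, 0) 540.6013127679595 158.42395626219619
```

jog_arm(plan=[[[0,0,0],[-0.031,-0.016,-0.02],-0.2],[[0,0,0],[-0.079,-0.04,-0.03],-0.2],[[0,0,0],[-0.126,-0.064,-0.03],-0.2],[[0,0,0],[-0.173,-0.088,-0.03],-0.2],[[0,0,0],[-0.22,-0.113,-0.03],-0.2],[[0,0,0],[-0.268,-0.137,-0.03],-0.2],[[0,0,0],[-0.315,-0.161,0],-0.2],[[0,0,0],[-0.354,-0.181,0.04],-0.2],[[0,0,0.8],[-0.378,-0.193,0.08],-0.2],[[0,0,0.8],[-0.394,-0.201,0.1],-0.2],[[0,0,0.8],[-0.394,-0.201,0.1],-0.2],[[0,0,0.8],[-0.394,-0.201,0.1],-0.2]], force=30)

```text
time: 1.6
tool_pos: [527.8, 191.7, 149.9]
tcp_rot: [179.9, 0.1, 153.8]
ft_force: [0.0, -0.1, 0.1]
finger_gap: 34.2
```

Run:
```python
from h import *
for n,(x0,y0,x1,y1) in {"top":(150,110,270,200),"side":(215,120,335,210)}.items():
    p,d=snapshot(n); np.save(f"pics/{n}1p.npy",p); np.save(f"pics/{n}1.npy",d)
    print(n,proj(n,[[527.8,191.7,149.9],[527.8,191.7,133]]))
    cv2.imwrite(f"pics/{n}1.png",cv2.resize(p[y0:y1,x0:x1],None,fx=6,fy=6,interpolation=cv2.INTER_CUBIC))
print(sense())
```

```text
top [[193.16798887 168.28257934]
 [193.89400899 170.17965263]]
side [[253.03702601 155.08950459]
 [253.17963984 160.01645313]]
{'time': 1.7, 'joint_pos': array([ 1.47405697e+01,  5.30309745e+00,  9.80222186e+01,  1.43552060e-02,
        7.65008019e+01, -4.90558085e+01]), 'qd': array([ 0.03320377, -0.08754826,  0.21382228, -0.13522359, -0.06028656,
       -0.15165334]), 'joint_efforts': array([-3.59240379e-01, -5.19133222e+01, -4.72737372e+01, -1.88304414e-02,
        1.20950330e-02,  5.82528388e-03]), 'tool_pos': array([528.01020565, 191.9506279 , 150.33273073]), 'tcp_rot': array([1.79875500e+02, 1.22187057e-01, 1.53792916e+02]), 'ft_force': array([ 0.70618923, -0.40397122,  0.00558451]), 'wrist_torque': array([-0.03920868,  0.0219025 , -0.00245553]), 'finger_gap': 34.44940935668714}
```

View pics/top1.png

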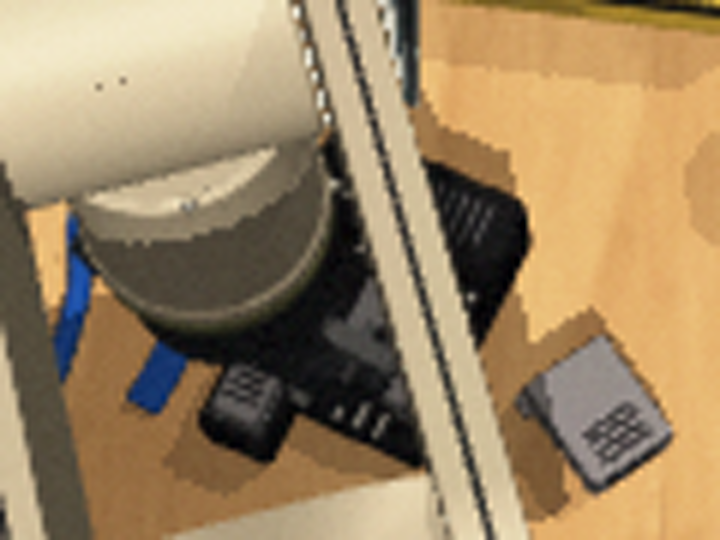

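View pics/side1.png

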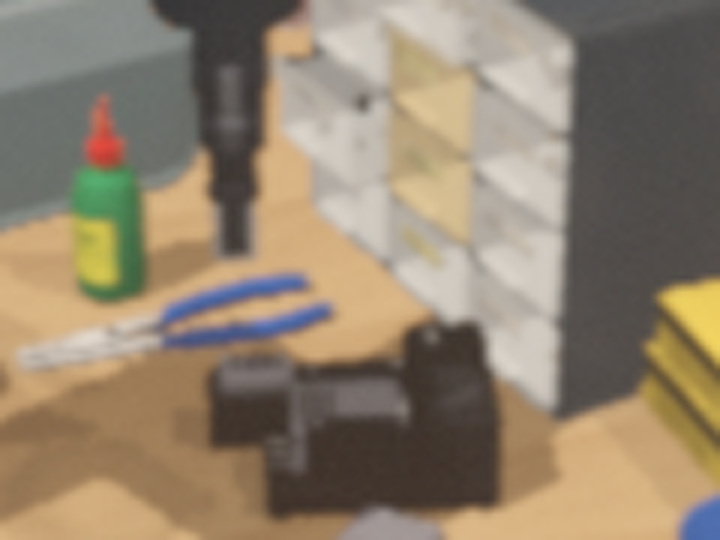

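Run:
```python
from h import *
p=np.load("pics/side1p.npy")
x0,y0,x1,y1=240,120,275,170; S=12
o=cv2.resize(p[y0:y1,x0:x1],None,fx=S,fy=S,interpolation=cv2.INTER_NEAREST)
Rt=R.from_euler("xyz",[179.9,.1,153.8],degrees=True).as_matrix(); t=np.array([528,191.9,150.1])
for ny,col in((-17,(0,255,0)),(-31.5,(0,0,255)),(17,(255,255,0)),(-27,(255,0,255))):
  for nx in(-11,11):
    for nz in (17,9):
      u=proj("side",Rt@[nx,ny,nz]+t)[0]; w=((u-[x0,y0]+.5)*S).astype(int); cv2.circle(o,tuple(map(int,w)),3,col,-1); print(nx,ny,nz,u.round(1))
cv2.imwrite("pics/side1z.png",o)
```

```text
-11 -17 17 [257.  162.7]
-11 -17 9 [257.  160.4]
11 -17 17 [249.6 162.9]
11 -17 9 [249.5 160.6]
-11 -31.5 17 [257.1 165.2]
-11 -31.5 9 [257.1 162.9]
11 -31.5 17 [249.7 165.4]
11 -31.5 9 [249.6 163.1]
-11 17 17 [256.8 157. ]
-11 17 9 [256.7 154.7]
11 17 17 [249.5 157.2]
11 17 9 [249.4 154.9]
-11 -27 17 [257.1 164.4]
-11 -27 9 [257.  162.1]
11 -27 17 [249.6 164.7]
11 -27 9 [249.6 162.3]
```

View pics/side1z.png

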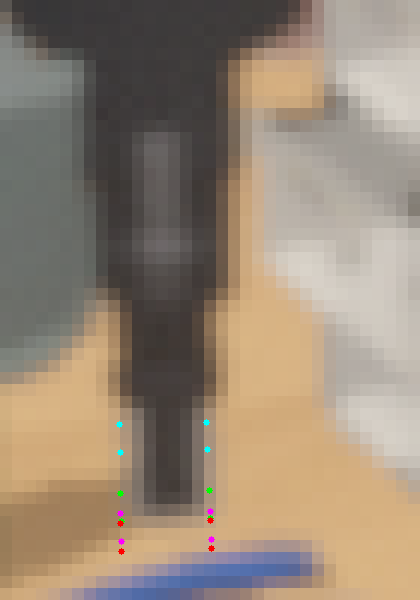

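Run:
```python
from h import *
for th in ((556.5,148.3,-25.8),(558,149,-26.2),(560,150,-26.2)):
    x,y,a=th; c,s=np.cos(np.radians(a)),np.sin(np.radians(a))
    X=np.array([(-34,-29,2),(-34,-29,18),(-62,29,5),(-62,29,33),(86,-28,2),(86,-28,30),(42,-28,55),(-55,36,46),(-17,36,46),(-20,-19,50)],float)
    W=np.c_[x+c*X[:,0]-s*X[:,1],y+s*X[:,0]+c*X[:,1],X[:,2]]
    print(th); print(proj("side",W).round(1).tolist()); print(proj("top",W).round(1).tolist())
p=np.load("pics/side0p.npy")
for n,(x0,y0,x1,y1) in {"side":(240,168,305,212)}.items():
    S=12;o=cv2.resize(p[y0:y1,x0:x1],None,fx=S,fy=S,interpolation=cv2.INTER_NEAREST)
    o=np.clip(o.astype(int)*2-40,0,255).astype(np.uint8)
    for k in range(x0,x1,5): cv2.putText(o,str(k),((k-x0)*S,10),0,.35,(0,0,255)); o[:,(k-x0)*S]=(0,0,160)
    for k in range(y0,y1,5): cv2.putText(o,str(k),(0,(k-y0)*S+10),0,.35,(0,0,255)); o[(k-y0)*S]=(0,0,160)
    cv2.imwrite("pics/side0z.png",o)
```

```text
(556.5, 148.3, -25.8)
[[258.2, 206.1], [258.1, 201.9], [248.7, 194.9], [248.4, 187.6], [297.2, 204.6], [297.5, 197.1], [283.1, 190.8], [250.5, 182.8], [262.7, 182.4], [262.4, 191.2]]
[[219.0, 188.2], [218.7, 186.8], [195.1, 188.2], [194.1, 185.7], [237.6, 149.9], [237.4, 146.6], [230.2, 158.0], [192.4, 181.1], [198.8, 168.5], [216.9, 177.6]]
(558, 149, -26.2)
[[258.4, 205.8], [258.3, 201.6], [249.1, 194.6], [248.8, 187.2], [297.5, 204.5], [297.8, 197.0], [283.4, 190.6], [250.9, 182.5], [263.1, 182.1], [262.7, 190.9]]
[[218.6, 187.7], [218.3, 186.3], [194.8, 187.5], [193.7, 185.0], [237.5, 149.5], [237.3, 146.3], [230.0, 157.5], [192.0, 180.4], [198.5, 167.8], [216.6, 177.1]]
(560, 150, -26.2)
[[258.8, 205.5], [258.8, 201.2], [249.5, 194.3], [249.3, 186.9], [297.9, 204.1], [298.1, 196.6], [283.8, 190.2], [251.4, 182.2], [263.5, 181.8], [263.1, 190.5]]
[[218.2, 187.0], [217.9, 185.6], [194.4, 186.8], [193.3, 184.3], [237.1, 148.8], [237.0, 145.6], [229.6, 156.8], [191.6, 179.7], [198.2, 167.1], [216.2, 176.4]]
```

View pics/side0z.png

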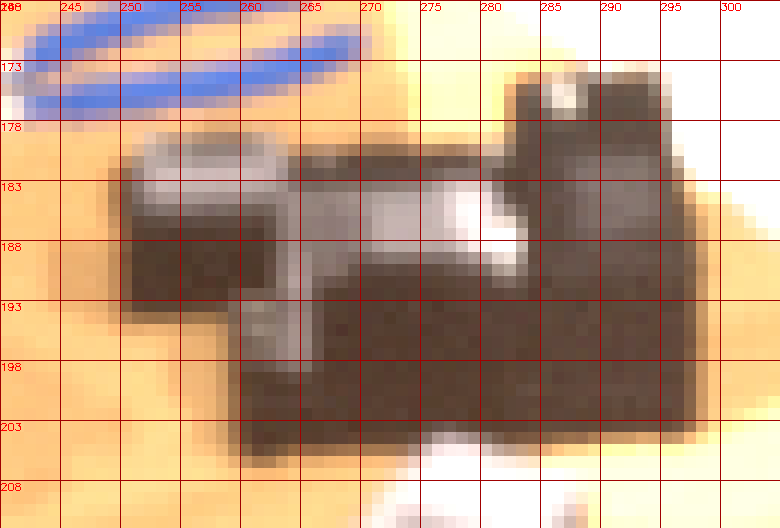

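jog_arm(plan=[[[0,0,0],[-0.001,-0.001,0.005],-0.07],[[-4,0,0],[-0.001,-0.002,0.02],-0.07],[[-8,0,0],[-0.001,-0.003,0.035],-0.07],[[-10,0,0],[-0.001,-0.003,0.05],-0.07],[[-10,0,0],[-0.001,-0.003,0.065],-0.07],[[-10,0,0],[-0.001,-0.003,0.075],-0.07],[[-10,0,0],[-0.001,-0.003,0.075],-0.07],[[-10,0,0],[-0.001,-0.003,0.075],-0.07],[[-10,0,0],[-0.001,-0.003,0.075],-0.07]])

```text
time: 2.82
tool_pos: [527.5, 187.8, 74.1]
tcp_rot: [170.0, 0.1, 153.7]
ft_force: [0.6, -0.3, -0.1]
finger_gap: 39.5
```

Run:
```python
from h import *
print(sense())
p,d=snapshot("side"); np.save("pics/side2p.npy",p)
x0,y0,x1,y1=235,140,305,212; S=8
o=cv2.resize(p[y0:y1,x0:x1],None,fx=S,fy=S,interpolation=cv2.INTER_NEAREST)
o=np.clip(o.astype(int)*2-30,0,255).astype(np.uint8)
for k in range(x0,x1,5): cv2.putText(o,str(k),((k-x0)*S,10),0,.35,(0,0,255)); o[:,(k-x0)*S]=(0,0,160)
for k in range(y0,y1,5): cv2.putText(o,str(k),(0,(k-y0)*S+10),0,.35,(0,0,255)); o[(k-y0)*S]=(0,0,160)
cv2.imwrite("pics/side2z.png",o)
```

```text
{'time': 2.825, 'joint_pos': array([  9.2750784 ,   4.37457916, 108.23217459,   9.22383152,
        61.78521674, -58.42873502]), 'qd': array([-0.06422226,  0.02680339,  0.1676426 ,  0.00169622, -0.08630008,
        0.03580676]), 'joint_efforts': array([ 3.83232906e-02, -4.89061260e+01, -4.49700773e+01,  9.41758230e-01,
       -6.51710797e-01,  4.62649055e-03]), 'tool_pos': array([527.49308417, 187.79917333,  74.05149224]), 'tcp_rot': array([1.69963089e+02, 5.59374417e-02, 1.53729174e+02]), 'ft_force': array([ 0.62961308, -0.26673852, -0.05620919]), 'wrist_torque': array([-0.06750558,  0.02423596, -0.00963208]), 'finger_gap': 39.54369069369656}
```

View pics/side2z.png

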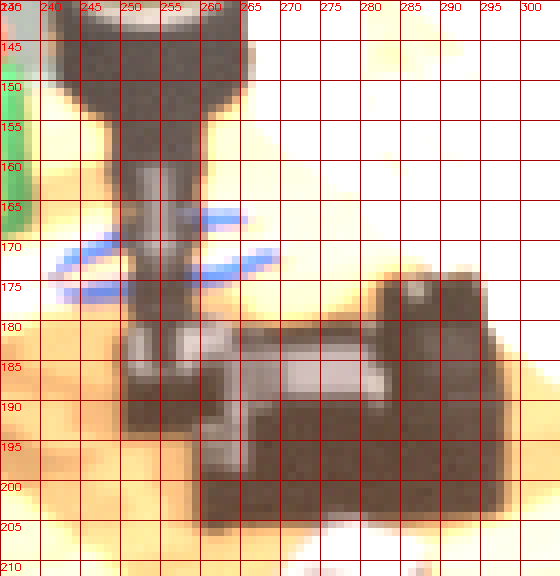

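jog_arm(plan=[[[0,0,0],[0,-0.0008,0.005],-0.07],[[0,0,0],[0,-0.0017,0.01],-0.07],[[0,0,0],[0,-0.0021,0.012],-0.07],[[0,0,0],[0,-0.0021,0.012],-0.07]])

```text
time: 3.38
tool_pos: [526.6, 187.5, 60.7]
tcp_rot: [170.0, -0.0, 153.7]
ft_force: [-0.1, -0.3, 1.4]
finger_gap: 39.6
```

jog_arm(plan=[[[0,0,0],[0,-0.0002,0.001],-0.07],[[0,0,0],[0,-0.0003,0.002],-0.07],[[0,0,0],[0,-0.0003,0.002],-0.07]])

```text
time: 3.75
tool_pos: [526.9, 187.6, 59.0]
tcp_rot: [170.0, -0.0, 153.7]
ft_force: [0.6, 0.4, -0.5]
finger_gap: 39.4
```

jog_arm(plan=[[[0,0,0],[0,-0.0002,0.001],-0.07],[[0,0,0],[0,-0.0003,0.002],-0.07],[[0,0,0],[0,-0.0003,0.002],-0.07]])

```text
time: 4.12
tool_pos: [527.1, 187.7, 57.3]
tcp_rot: [170.0, 0.0, 153.7]
ft_force: [-1.5, -0.4, 1.7]
finger_gap: 39.9
```

jog_arm(plan=[[[0,0,0],[0,-0.0002,0.001],-0.07],[[0,0,0],[0,-0.0002,0.001],-0.07]])

```text
time: 4.38
tool_pos: [527.1, 187.6, 56.1]
tcp_rot: [170.0, 0.0, 153.7]
ft_force: [-0.6, -0.0, 2.3]
finger_gap: 39.7
```

jog_arm(plan=[[[0,0,0],[0,-0.0002,0.001],-0.07],[[0,0,0],[0,-0.0002,0.001],-0.07]])

```text
time: 4.62
tool_pos: [527.0, 187.6, 55.0]
tcp_rot: [170.0, 0.0, 153.7]
ft_force: [-0.8, -0.1, 2.8]
finger_gap: 40.0
```

Run:
```python
from h import *
p,d=snapshot("side"); np.save("pics/side3p.npy",p); print(sense()["ft_force"],sense()["tool_pos"])
x0,y0,x1,y1=240,165,300,210; S=12
o=cv2.resize(p[y0:y1,x0:x1],None,fx=S,fy=S,interpolation=cv2.INTER_NEAREST)
o=np.clip(o.astype(int)*2-30,0,255).astype(np.uint8)
for k in range(x0,x1,5): cv2.putText(o,str(k),((k-x0)*S,10),0,.35,(0,0,255)); o[:,(k-x0)*S]=(0,0,160)
for k in range(y0,y1,5): cv2.putText(o,str(k),(0,(k-y0)*S+10),0,.35,(0,0,255)); o[(k-y0)*S]=(0,0,160)
cv2.imwrite("pics/side3z.png",o)
```

```text
[-0.26334453 -0.67101345  1.7494409 ] [527.05430393 187.61186364  55.05911035]
```

View pics/side3z.png

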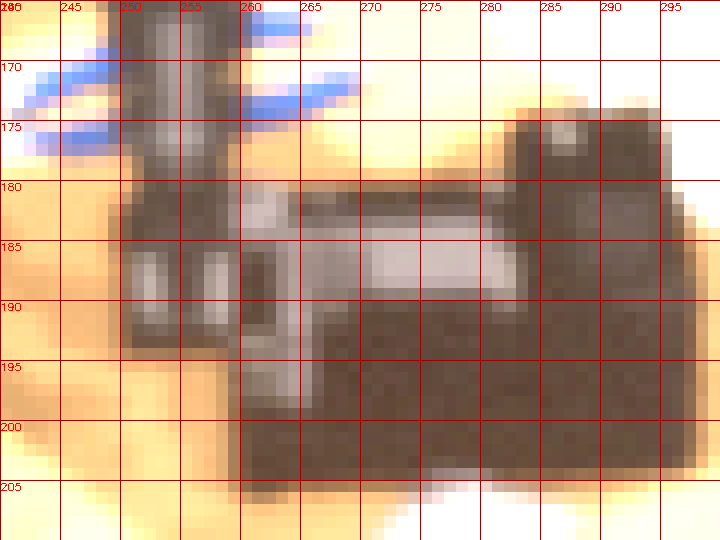

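jog_arm(plan=[[[0,0,0],[0,-0.0002,0.001],-0.07],[[0,0,0],[0,-0.0003,0.002],-0.07],[[0,0,0],[0,-0.0003,0.002],-0.07],[[0,0,0],[0,-0.0003,0.002],-0.07]])

```text
time: 5.18
tool_pos: [526.6, 187.8, 52.8]
tcp_rot: [170.0, -0.0, 153.7]
ft_force: [-2.3, 0.6, 2.5]
finger_gap: 39.6
```

Run:
```python
from h import *
p,d=snapshot("side"); np.save("pics/side4p.npy",p); print(sense()["ft_force"],sense()["tool_pos"])
x0,y0,x1,y1=240,165,300,210; S=12
o=cv2.resize(p[y0:y1,x0:x1],None,fx=S,fy=S,interpolation=cv2.INTER_NEAREST)
o=np.clip(o.astype(int)*2-30,0,255).astype(np.uint8)
for k in range(x0,x1,5): cv2.putText(o,str(k),((k-x0)*S,10),0,.35,(0,0,255)); o[:,(k-x0)*S]=(0,0,160)
for k in range(y0,y1,5): cv2.putText(o,str(k),(0,(k-y0)*S+10),0,.35,(0,0,255)); o[(k-y0)*S]=(0,0,160)
cv2.imwrite("pics/side4z.png",o)
```

```text
[-0.88343864  1.09811762  1.28875999] [526.58986752 187.72760333  52.74896211]
```

View pics/side4z.png

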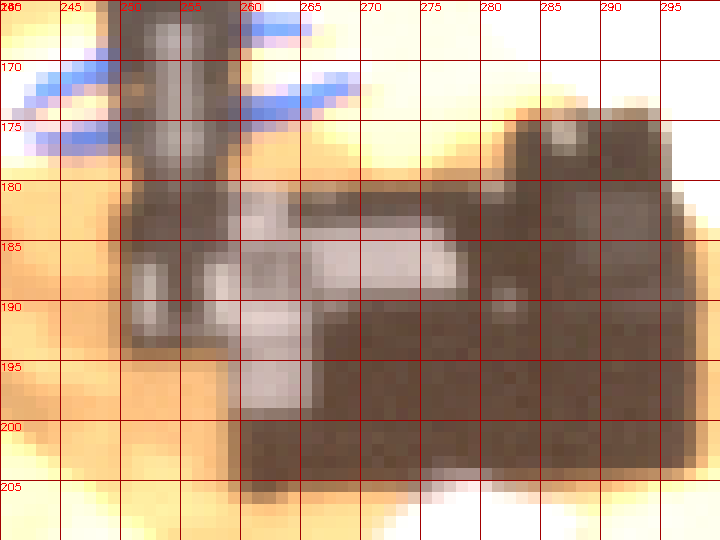

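jog_arm(plan=[[[0,0,0],[0,0,0],-0.07],[[0,0,0],[0,0,0],-0.07],[[0,0,0],[0,0,0],-0.07],[[0,0,0],[0,0,0],-0.07]])

```text
time: 5.72
tool_pos: [526.7, 187.7, 52.8]
tcp_rot: [170.0, -0.0, 153.7]
ft_force: [-3.5, 2.2, 1.4]
finger_gap: 39.8
```

Run:
```python
from h import *
F=[];
for i in range(8):
    p,d=snapshot("side"); F.append(sense()["ft_force"])
F=np.array(F); print(F.mean(0).round(2),F.std(0).round(2), "along charger x",(F@[.897,-.4415,0]).mean())
q=np.load("pics/side4p.npy"); print("change vs after pop:",np.abs(p[165:210,240:300].astype(int)-q[165:210,240:300]).mean())
# pack rear-contact column, before/after (row 186)
for n in ("side3p","side4p"): print(n,np.load(f"pics/{n}.npy")[186,258:290].mean(-1).round().astype(int).tolist())
print("now",p[186,258:290].mean(-1).round().astype(int).tolist(), sense()["time"])
s,_=snapshot("side"); cv2.imwrite("pics/side5.png",s)
```

```text
[-3.34  2.18  1.78] [0.36 0.42 0.69] along charger x -3.955541051166958
change vs after pop: 1.0035802469135802
side3p [90, 75, 64, 60, 69, 85, 96, 89, 89, 85, 88, 90, 94, 108, 112, 114, 113, 113, 113, 113, 112, 113, 112, 110, 95, 66, 55, 55, 56, 57, 62, 64]
side4p [83, 89, 88, 86, 84, 90, 85, 91, 104, 113, 113, 114, 113, 112, 113, 114, 113, 115, 115, 106, 73, 55, 55, 53, 53, 51, 53, 53, 54, 57, 62, 63]
now [86, 88, 85, 83, 87, 93, 86, 88, 101, 110, 113, 114, 115, 113, 113, 114, 114, 114, 112, 101, 72, 55, 53, 53, 53, 52, 54, 53, 55, 56, 62, 64] 6.125
```

```bash
python3 -c "
from bench import *
print(hand_in())"
```

```text
the job is handed in; nothing more can be done
None
```

The pack popped off its contacts and is trapped about 14 mm out, held by the finger in front of it. I handed the job in at about 6 s; it reported no verdict.

**What I did:** I set the fingers 40 mm apart and tilted the tool 10° so the finger in front of the pack sat lower. I lowered it in small steps until one fingertip bore on the release key. I checked the other finger's gap to the pack, about 15 mm, with the key part-way down and the pack still latched. About 2 mm further down, the latch let go.

**Last checks:**
- **Position:** in the side view the pack's rear edge moved about 4.7 px. That puts its front at about charger x = -34 mm, inside the -27 to -47 mm window.
- **Level and rest:** the pack looks level on the bay floor, and the side view did not change over about 0.9 s.
- **Force:** averaged over eight readings, the pack pushes the finger with about 4.0 N towards charger -x, which fits the ejector spring. The key pushes up with about 1.8 N.

**Where checks disagreed or were missing:**
- The two cameras put the charger 2 to 3 mm apart. I leaned towards the side view, where the fingertip appeared where the calibration predicted.
- The force readings are noisy, by up to about 1 N or more on single readings, so key contact was only clear after a few steps. I estimated the key travel from the tool height and did not measure it directly.
- That 1.8 N is slightly below the 2 N stated to start the key, probably because of that noise and friction.
- I took no final picture of the bystanders. The move passed well above them.

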